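Drop the old lemon into the food recycler behind its push-and-turn cam latch

ROBOT

A 6-joint arm with a two-finger parallel gripper is mounted at the origin on a cart in front of the work surface, level with it; the furniture and walls round the work are solid. World frame = base frame: x ahead of the robot, y to its left, z up, the work surface at z = 0. Lengths are in m, angles in rad, forces in N, time in s.
With the tool pointing down it reaches from about 0.275 to 0.825 m from the base axis. Payload 5.2 kg.
Tool frame: the origin (TCP) lies on the centre line of the jaws, within the pads' length; the fingertips stand 8 mm ahead of it and the grasp point (between the pads) lies 11 mm behind it; z points along the fingers, y is the line along which they close (so a half turn about z gives the same grasp; the last joint's range is limited). The gripper opens to 93 mm and grips with 3 to 60 N. Pads are 15 mm wide; open, the fingers measure 128 mm over their backs; the gripper's body (75 mm by 188 mm) begins 65 mm behind the grasp point.
Start: joints at [0.985, 0.259, 1.535, -0, 1.348, -0.203], TCP at [0.205, 0.51, 0.227] pointing down, gripper open.
Joint ranges: [-3.14, 3.14], [-0.91, 2.08], [0.19, 2.58], [-1.22, 4.36], [0.22, 2.71], [-3.12, 3.12]. Speed limits (rad/s): [2.57, 2.57, 3.14, 3.14, 3.14, 3.14].

INTERFACE

Orientations are given as a unit quaternion [x, y, z, w].
In Python, from cell import ctrl gives the robot as it stands.
- The arm moves only by the tool arm_command, never from a script. Its argument "rows" is text: rows parted by semicolons, each of 4 numbers parted by spaces: the shift along the world's x, y, z in mm, then the turn about the world's z in rad. A call has 1 to 10 rows; each row is the pose to reach, as a shift and turn from the pose commanded when the call began; what a row does not reach only later rows make up. A row lasts 1/12 s, in which the tool goes at most 41.7 mm and 7.16 degrees, less where a joint would pass 70% of its speed; a pose out of reach is approached as far as the arm can. A call with a gripper value outside its range is refused whole. "gripper" is the opening, from 0 (shut) to 1 (fully open), set as the call begins (left out, the last holds). The fingers move at their own pace and stop on an object; "newtons" is the grip in N (left out, the last holds). Time passes only in rows, so rows that repeat a pose let the fingers close. It gives the time, the measured TCP pose, the force, the opening and the grip force at its end, in the units of the state.
- ctrl.observe(): the state, without advancing time (a new reading comes with each control period).
- ctrl.read_camera(name): name is "side" or "top"; returns a dict with "color" (420x560x3 uint8, red, green, blue), "z_map" (420x560 float32, m along the optical axis (not along the pixel's ray), 0 where there is no reading), "fx", "fy", "cx", "cy" (pixels), "R" (3x3) and "t" (3): a world point X has camera coordinates R X + t. Camera axes: x right, y down, z forward; pixel columns grow to the right and rows downward; lengths in m; the calibration is good to about 2 mm. A picture is of the moment at which its call begins.
- ctrl.job_done(): hands the job in; it is judged then, once.
The state is a dict: "time_s": time; "joints": joint angles; "qvel": joint speeds; "effort": joint torques, N m; "ee_pos": TCP position; "tcp_rot": TCP orientation; "contact_force": force on the tool from outside, world axes, zero at the start; "torque": the same for the moment, N m; "opening": finger opening in m; "gripper_force": force on a finger pad.
Only numpy, scipy, OpenCV 4.12 (cv2) and the standard library are available. Lean on these libraries where they do the work, as an engineer would, in place of code of your own. Each camera call takes 0.05 s, during which the arm holds its last target. There are 200 camera calls.

TASK

The lemon on the chopping board has gone off: put it into the white food recycler. Its lid is held by a child-safe latch: press the steel knob in gently until you feel it bottom, keep it pressed and give it a quarter turn anticlockwise, raise the lid until it stays up, and let the lemon down into the bin. Then shut the lid, lock the latch again by pressing the knob in and turning it back fully clockwise until it springs out, and leave everything else standing where it is.

Things in the scene. Friction and masses are not known exactly. Their poses are not given: they have to be found in the camera images.
- recycler: food recycler: white box fixed to the worktop, 210 (x) x 220 (y) mm, deck 135 mm high, black console on its -x face; origin at the centre of its underside, x from console to rear, y to its left, z up. A lid on the deck, hinged along its left (+y) edge, covers a steel bin, 140 (x) x 130 (y) mm inside, centred 15 mm to -x of the origin
- bin_floor (a point): centre of the bin's floor, 20 mm above the worktop; axes as the recycler's; the bin's open rim (the deck) is 115 mm above it
- lid (a joint): lid angle in rad: 0 shut, 1.45 fully open (stop). Plate 170 x 170 x 14 mm. Spring and damper carry it: let go below about 0.75 rad it sinks shut by itself within 3 s, let go above it rises to the stop and stays; 1 to 3 N at the free edge moves it. It opens only when the latch is turned beyond about 1.2 rad
- lid_hinge (a point): point on the lid's hinge axis, midway along it; the axis runs along the recycler's x, 143 mm above the worktop, 88 mm to the left (+y) of the recycler's origin
- lid_edge (a point): middle of the lid's free edge on its outer face (toward the recycler's -y when shut): 173 mm from the hinge axis along the lid, and the outer face lies 8 mm outside the axis
- latch (a joint): turn of the knob in rad: 0 locked, 1.571 released, growing anticlockwise seen from above the shut lid. A lug on the knob sits in a notch at 0 and at 1.571. To leave either notch push the knob to its bottom stop against its spring (4 N at first, 5.5 to 8 N just before the stop) and keep it down over the first 0.5 rad at least; it springs out again in a notch. Turning takes 0.03 N m
- latch_grip (a point): point in the knob's grip bar on the latch axis, 7 mm below the bar's top. Bar: steel, 44 mm long, 12 mm thick, 30 mm high, rounded. x runs along the bar: at latch 0 parallel to the hinge, at 1.571 square to it. Shut and at rest, it is 195 mm above the worktop, 138 mm from the hinge axis along the lid and 52 mm off the axis across the lid; the latch axis is 35 mm from the lid's free edge
- bezel (a point): centre of the top of the dark bezel round the knob's foot, on the latch axis: 57 mm across, 21 mm high on the lid; 23 mm below latch_grip at rest. z is the lid's outward normal. With the fingers closed along the hinge (latch at 1.571) the bar can pivot between the pads, so the tool can stay upright while the lid swings
- knob: the steel knob (grip bar, hub and lug), which slides on the cam's shaft against its spring: 5.5 to 13.5 mm from rest to the stop inside the bezel, different each time and not to be seen, so feel for it. The rubber stop gives 1 mm per 20 N; it and the notch bear 20 N, no more. Origin on the latch axis, x along the bar, at rest level with the lid's outer face
- lemon_center (a point): centre of the lemon, 78 mm long (body x), 55 mm wide, 56 mm high, 0.1 kg
- lemon: the lemon, lying on the board; origin at the centre of its underside, x along its length
- board: wooden chopping board, 340 x 240 x 22 mm, lying fixed on the black glass hob, which stands 5.5 mm above the worktop; origin at the centre of its underside, y along its length
- tumbler: clear glass tumbler, 80 mm across, 91 mm high, a bystander; origin at the centre of its underside
- spice_a: spice jar with a dark cap, 41 mm across, 105 mm high, a bystander; origin at the centre of its underside
- spice_b: spice jar with a dark cap, 41 mm across, 105 mm high, a bystander; origin at the centre of its underside
- pepper_mill: turned wooden pepper mill, 58 mm across, 170 mm high, a bystander; origin at the centre of its underside
- mug: striped white mug, 86 mm across, 90 mm high, a bystander; origin at the centre of its underside
- pod: coffee pod, 37 mm across, 27 mm high, standing on the chopping board, a bystander; origin at the centre of its underside
- dish_brush: dish brush, 270 mm long, lying on its side, a bystander; origin at the centre of its underside

How it is judged:
By the outcome, as a careful person would: the job done as asked, in the order asked, and still so for the second after the job is handed in, with the robot touching nothing.
It also fails if it takes over 67 s, if anything falls off the work surface, if the arm or the gripper's body presses on something with over 40 N, if the wrist force passes 120 N, or if a joint passes its speed limit or range.

## Working session

There is one attempt and no reset: what is moved stays moved. The work goes in short steps, Python scripts to look and compute and a tool call to move; the robot and the scene stay as the last step left them, time stands still between calls to the robot, and variables do not carry over. Pictures are saved under pics/ and viewed, at most 10 in all, crops included, and the job is handed in when it is done.

Besides the shell and the picture viewer there is one more tool, called as name(argument=value, ...) on one line, values as JSON. arm_command: Moves the arm, as the interface text tells. Its arguments: {"type":"object","properties":{"rows":{"type":"string"},"gripper":{"type":"number"},"newtons":{"type":"number"}},"required":["rows"]}

```bash
ls; mkdir -p pics; cat > h.py <<'E'
import numpy as np, cv2
from cell import ctrl
def cam(n):
    d=ctrl.read_camera(n); d['n']=n; return d
def pts(d):
    z=d['z_map']; v,u=np.indices(z.shape)
    P=np.stack([(u-d['cx'])/d['fx']*z,(v-d['cy'])/d['fy']*z,z],-1)
    W=(P-d['t'])@np.asarray(d['R']); W[z==0]=np.nan; return W
def save(d,f): cv2.imwrite('pics/'+f,d['color'][...,::-1])
E
python3 - <<'E'
from h import *
s=ctrl.observe(); print(s)
for n in('top','side'):
    d=cam(n); save(d,n+'0.png'); np.savez(n+'0.npz',W=pts(d),c=d['color']); print(n,d['fx'],d['cx'],d['cy'],np.round(d['R'],3).tolist(),d['t'])
E
```

```text
pics
{'time_s': 0.0, 'joints': array([ 9.85198040e-01,  2.59305723e-01,  1.53606500e+00, -1.46113987e-06,
        1.34799173e+00, -2.02780901e-01]), 'qvel': array([ 0.0002045 , -0.00076265, -0.00066655,  0.00176316, -0.00140252,
       -0.0005626 ]), 'effort': array([ 1.25876802e-03, -4.37311077e+01, -2.84003878e+01,  7.20784091e-02,
        4.15300007e-02, -1.37973207e-04]), 'ee_pos': array([0.20511797, 0.50975574, 0.22584501]), 'tcp_rot': array([ 1.90241816e-01,  9.81736863e-01, -8.17307414e-04, -3.39196377e-04]), 'contact_force': array([-0.45283031, -0.00476011,  1.04213005]), 'torque': array([ 0.00269979, -0.01024881, -0.01710738]), 'gripper_force': 0.0, 'opening': 0.09305536790529788}
top 459.64108995786444 283.26303062391645 214.0476519438596 [[0.301, -0.954, 0.001], [-0.923, -0.291, -0.252], [0.24, 0.075, -0.968]] [-0.36300643  0.52321852  1.16505464]
side 385.49471202229716 280.1473902116931 210.8525963896074 [[0.916, -0.401, 0.019], [-0.169, -0.429, -0.887], [0.363, 0.81, -0.461]] [-0.6010225   0.12974414  0.96840909]
```

View pics/top0.png

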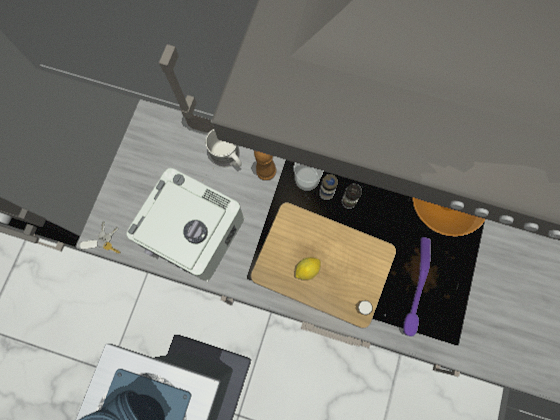

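View pics/side0.png

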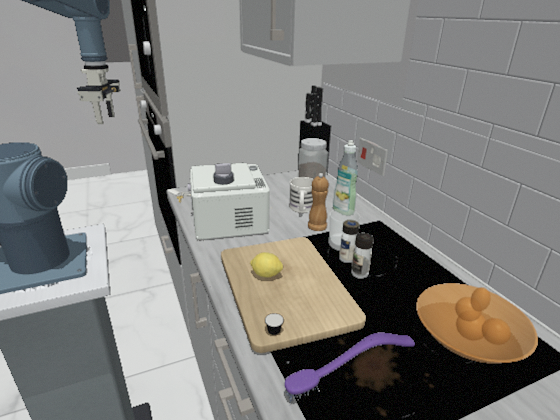

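Top view: the recycler's lid is around (185,222), the knob around (195,231), the lemon at (307,268) and the pod at (364,307). The side view shows the same items, with the lid knob at (224,172) and the lemon at (267,265). Next I'll measure.

```bash
python3 - <<'E'
from h import *
ims=[]
for n,(u0,v0,u1,v1) in {'top':(115,150,255,290),'side':(160,150,300,250)}.items():
    Z=np.load(n+'0.npz'); c=Z['c'][v0:v1,u0:u1,::-1]
    ims.append(cv2.copyMakeBorder(cv2.resize(c,None,fx=4 if n=='top' else 2,fy=4 if n=='top' else 2,interpolation=cv2.INTER_CUBIC),0,0,0,0,0))
im=np.zeros((560,800,3),np.uint8); im[:560,:560]=ims[0]; im[:200,560:800]=ims[1][:,:240]
cv2.imwrite('pics/crop.png',im)
for n in('top','side'):
    Z=np.load(n+'0.npz'); W=Z['W']; c=Z['c'].astype(int)
    print(n,np.isnan(W[...,0]).sum())
    hsv=cv2.cvtColor(Z['c'],cv2.COLOR_RGB2HSV)
    lem=(hsv[...,0]>21)&(hsv[...,0]<33)&(hsv[...,1]>170)&(hsv[...,2]>90)
    k,l,st,_=cv2.connectedComponentsWithStats(lem.astype(np.uint8)); i=1+np.argmax(st[1:,4]); m=l==i
    P=W[m]; P=P[~np.isnan(P[:,0])]; print('lemon',st[i],P.min(0),P.max(0),P.mean(0))
    r=cv2.minAreaRect((P[:,:2]*1000).astype(np.float32)); print(r)
    X=W[...,0];Y=W[...,1];H=W[...,2]
    # recycler region
    reg=(Y>-0.0)&(Y<0.8)&(X>.2)&(X<.9)
    for lo,hi in((.130,.1395),(.144,.157),(.165,.176),(.19,.21)):
        m=reg&(H>lo)&(H<hi)
        m=cv2.morphologyEx(m.astype(np.uint8),cv2.MORPH_OPEN,np.ones((2,2)))
        k,l,st,ce=cv2.connectedComponentsWithStats(m)
        for i in range(1,k):
            if st[i,4]>25:
                P=W[l==i]; r=cv2.minAreaRect((P[:,:2]*1000).astype(np.float32)); print(lo,st[i],np.round(P.mean(0),4),np.round(r[0],1),np.round(r[1],1),round(r[2],2))
E
```

```text
top 950
lemon [296 258  24  21 348] [ 0.45899764 -0.3200485   0.0590219 ] [ 0.51974986 -0.26483927  0.08796708] [ 0.48669369 -0.29355909  0.07549508]
((487.52197265625, -294.6725158691406), (42.9490852355957, 71.95572662353516), 54.487308502197266)
0.13 [102  92   9  18  40] [0.7523 0.3619 0.1278] [752.8 361.6] [52.4  4.2] 0.24
0.13 [ 74 158   7  13  28] [0.5593 0.3616 0.1293] [559.7 361.7] [ 3.2 35.8] 88.77
0.13 [162 170  23  14 155] [0.6    0.1131 0.1369] [602.1 110.8] [36.4 53.8] 51.9
0.13 [183 177  30  24 336] [nan nan nan] [587.6  36.2] [81.7 35.1] 78.55
0.13 [134 189  25  37 249] [0.5037 0.139  0.1386] [502.9 135.9] [ 27.1 104.7] 79.76
0.13 [128 234   7   8  31] [0.4199 0.1517 0.1317] [423.7 168.2] [60.9 10.1] 78.03
0.13 [136 242  23  13  54] [0.4074 0.1036 0.1313] [408.7 110.5] [82.1  4.7] 79.74
0.13 [167 259  14   8  33] [0.3931 0.0273 0.1321] [393.5  28.5] [42.1  4.7] 79.36
0.144 [98 91 10 20 53] [0.7431 0.3619 0.1448] [743.1 361.4] [61.3  6.5] 3.54
0.144 [ 70 112  28  60 162] [0.6188 0.3617 0.1441] [620.6 361.6] [174.6   5.7] 0.33
0.144 [ 56 173  15  27  81] [0.4897 0.3615 
[... 467 characters left out ...]
11  29] [0.5292 0.3619 0.1649] [528.5 362.1] [28.5  3.2] 0.31
0.165 [ 54 177   9  19  48] [0.4831 0.3615 0.1647] [483.7 361. ] [49.1  5.8] 0.26
0.165 [ 41 205   9  16  38] [0.411  0.3621 0.1649] [411.2 362.3] [ 8.  40.9] 82.61
0.165 [184 221  12  20  87] [0.4751 0.0094 0.1772] [475.7   8. ] [23.2 49.1] 82.37
0.19 [ 30  88  69 136 683] [nan nan nan] [565.2 361.9] [ 21.9 379.2] 86.86
0.19 [  0 213  11  12 102] [0.3661 0.447  0.1719] [366.5 656.1] [468.2  21.1] 89.74
side 1066Traceback (most recent call last):
  File "<stdin>", line 13, in <module>
    return _wrapfunc(a, 'argmax', axis=axis, out=out, **kwds)
    return bound(*args, **kwds)
ValueError: attempt to get argmax of an empty sequence
```

View pics/crop.png

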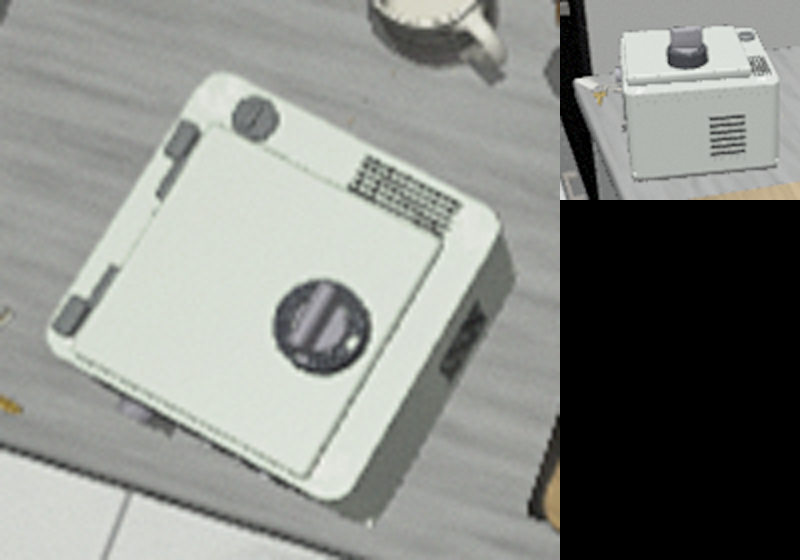

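```bash
python3 - <<'E'
from h import *
a=-np.deg2rad(10)
ims=[]
for n,(u0,v0,u1,v1) in {'top':(175,210,215,250),'side':(204,155,244,195)}.items():
    Z=np.load(n+'0.npz'); W=Z['W']
    ims.append(cv2.resize(Z['c'][v0:v1,u0:u1,::-1],None,fx=10,fy=10,interpolation=cv2.INTER_CUBIC))
    X,Y,H=W[...,0],W[...,1],W[...,2]
    reg=(X>.38)&(X<.58)&(Y>-.06)&(Y<.1)&(H>.185)
    P=W[reg]; print(n,len(P),np.round(P.mean(0),4),P.min(0).round(4),P.max(0).round(4))
    if len(P)>4: print(cv2.minAreaRect((P[:,:2]*1000).astype(np.float32)))
    reg=(X>.36)&(X<.64)&(Y>-.08)&(Y<.17)&(H>.12)&(H<.16)
    P=W[reg]; 
    # plane of lid centre area
    q=P[(np.hypot(P[:,0]-.5,P[:,1]-.07)<.05)]; print('lid z',q[:,2].mean(),q[:,2].std(),np.linalg.lstsq(np.c_[q[:,:2],np.ones(len(q))],q[:,2],rcond=None)[0])
    hsv=cv2.cvtColor(Z['c'],cv2.COLOR_RGB2HSV)
    lem=(hsv[...,0]>21)&(hsv[...,0]<33)&(hsv[...,1]>150)&(X>.43)&(X<.55)&(Y<-.23)&(Y>-.35)
    v,u=np.where(lem); print('lem px',n,len(u),u.mean() if len(u) else 0,v.mean() if len(v) else 0)
    P=W[lem]; P=P[P[:,2]>.045]
    if len(P)>5: print(P.mean(0),P.max(0),P.min(0),cv2.minAreaRect((P[:,:2]*1000).astype(np.float32)))
cv2.imwrite('pics/knob.png',np.hstack(ims))
E
```

```text
top 113 [ 0.476  -0.0071  0.1988] [ 0.4557 -0.015   0.1855] [0.4975 0.0027 0.2072]
((476.3282775878906, -6.108759880065918), (12.360974311828613, 42.72132873535156), 79.06405639648438)
lid z 0.15165437718132743 0.002098670940106425 [-1.41589863e-04 -2.24369045e-03  1.51883366e-01]
lem px top 407 307.61670761670763 268.1277641277641
[ 0.48745716 -0.2929552   0.07470426] [ 0.52089331 -0.26402616  0.08796708] [ 0.45899764 -0.32129624  0.05818327] ((489.3786926269531, -293.08123779296875), (53.17091369628906, 61.323204040527344), 18.09926986694336)
side 119 [ 0.4789 -0.0084  0.1951] [ 0.4579 -0.0158  0.1855] [0.5022 0.0033 0.2047]
((479.33984375, -7.191595077514648), (14.143637657165527, 43.585205078125), 73.38530731201172)
lid z 0.15266361188667943 0.0007780259768373031 [0.00120537 0.00311207 0.15183879]
lem px side 0 0 0
```

View pics/knob.png

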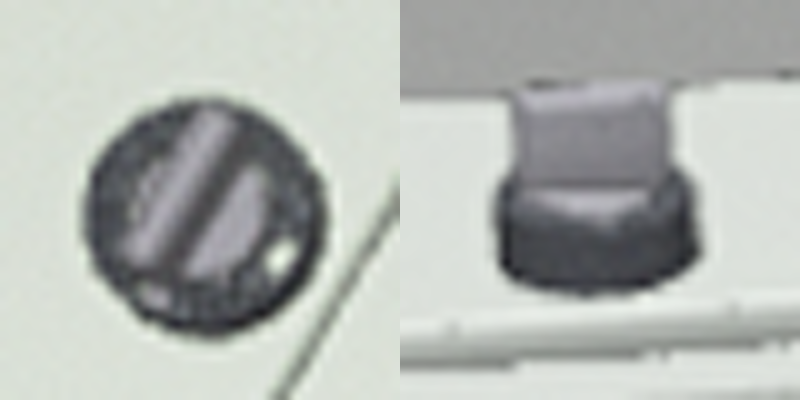

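The left half shows the knob's bar top from (230,110) to (140,255), and the right half shows the bar's top edge at about (590,92). The bar lies along the hinge, at a yaw of about -10°.

```bash
cat >> h.py <<'E'
def tri(obs):
    A=[];b=[]
    for d,u,v in obs:
        r=np.array([(u-d['cx'])/d['fx'],(v-d['cy'])/d['fy'],1]); R=np.asarray(d['R']); r=R.T@r; r/=np.linalg.norm(r); c=-R.T@d['t']
        M=np.eye(3)-np.outer(r,r); A.append(M); b.append(M@c)
    A=np.vstack(A);b=np.concatenate(b); x=np.linalg.lstsq(A,b,rcond=None)[0]; return x,np.linalg.norm(A@x-b)
def atz(d,u,v,z):
    R=np.asarray(d['R']);r=R.T@np.array([(u-d['cx'])/d['fx'],(v-d['cy'])/d['fy'],1]);c=-R.T@d['t'];return c+r*(z-c[2])/r[2]
def lemon(d):
    W=pts(d); h=cv2.cvtColor(d['color'],cv2.COLOR_RGB2HSV); m=((h[...,0]>21)&(h[...,0]<36)&(h[...,1]>150)&(h[...,2]>60)).astype(np.uint8)
    k,l,st,ce=cv2.connectedComponentsWithStats(m); o=[]
    for i in range(1,k):
        if st[i,4]>80: o.append((st[i],ce[i],np.nanmean(W[l==i],0),cv2.findContours((l==i).astype(np.uint8),0,1)[0][0]))
    return o
E
python3 - <<'E'
from h import *
t=cam('top');s=cam('side')
print('knob top',tri([(t,192.85,228.05),(s,222.55,164.05)]),atz(t,192.85,228.05,.202))
L={}
for d in(t,s):
    for o in lemon(d): 
        print(d['n'],o[:3])
        if abs(o[2][0]-.488)<.06 and abs(o[2][1]+.29)<.06:
            L[d['n']]=cv2.fitEllipse(o[3]); print(L[d['n']])
            Q=np.array([atz(d,u,v,.052)[:2] for u,v in o[3][:,0]])*1000
            print(cv2.fitEllipse(Q.astype(np.float32)))
print(tri([(t,*L['top'][0]),(s,*L['side'][0])]))
# obstacle clutter: hood height above work, spots
W=pts(t)
for (x0,x1,y0,y1) in [(.3,.9,-.4,.3)]:
    m=(W[...,0]>x0)&(W[...,0]<x1)&(W[...,1]>y0)&(W[...,1]<y1)&(W[...,2]>.25); print('high',m.sum(),W[m].min(0) if m.any() else '')
W=pts(s); m=(W[...,0]<.9)&(W[...,0]>.2)&(abs(W[...,1])<.6)&(W[...,2]>.25)
if m.any(): print(W[m].min(0))
# yaw of free-edge: deck rect in recycler
E
```

```text
knob top (array([ 0.47852193, -0.00609652,  0.2007642 ]), np.float64(0.00044976750310283435)) [ 0.47801519 -0.0063546   0.202     ]
top (array([296, 258,  24,  22, 409], dtype=int32), array([307.61613692, 268.11246944]), array([ 0.48740497, -0.29291621,  0.07478785]))
((307.6140441894531, 268.1116027832031), (18.591398239135742, 25.952054977416992), 56.038726806640625)
((490.9889221191406, -293.1681823730469), (48.74245071411133, 68.83772277832031), 51.722145080566406)Traceback (most recent call last):
  File "<stdin>", line 12, in <module>
KeyError: 'side'
```

```bash
python3 - <<'E'
from h import *
s=cam('side');t=cam('top')
h=cv2.cvtColor(s['color'],cv2.COLOR_RGB2HSV); print(h[250:282:5,250:286:5].tolist())
m=((h[...,1]>120)&(h[...,0]>20)&(h[...,0]<40)).astype(np.uint8);m[:240]=0;m[290:]=0;m[:,:240]=0;m[:,300:]=0
k,l,st,ce=cv2.connectedComponentsWithStats(m); i=1+np.argmax(st[1:,4]); print(st[i],ce[i])
c=max(cv2.findContours((l==i).astype(np.uint8),0,1)[0],key=len); e=cv2.fitEllipse(c); print(e)
print(tri([(t,307.61,268.11),(s,*e[0])]))
W=pts(s); print('max z lemon',np.nanpercentile(W[l==i],[50,99],axis=0))
Wt=pts(t); print('max z top',np.nanpercentile(Wt[260:276,300:316].reshape(-1,3),99,axis=0), 'board z', np.nanmean(Wt[280:290,325:345,2]))
for W in(Wt,W):
    m=(W[...,0]>.2)&(W[...,0]<.75)&(W[...,1]>-.5)&(W[...,1]<.3)&(W[...,2]>.25); print(m.sum(),W[m].min(0) if m.any() else '')
# lid+deck yaw by recycler-mask from depth
m=(Wt[...,2]>.125)&(Wt[...,2]<.2)&(Wt[...,1]<.25)&(Wt[...,1]>-.1)&(Wt[...,0]<.63)&(Wt[...,0]>.3)
P=Wt[m]; print(cv2.minAreaRect((P[:,:2]*1000).astype(np.float32)))
E
```

```text
[[[19, 69, 191], [19, 68, 192], [19, 65, 195], [19, 66, 196], [20, 67, 198], [19, 68, 195], [20, 67, 202], [19, 65, 199]], [[19, 71, 187], [19, 74, 187], [26, 131, 213], [27, 118, 217], [27, 120, 213], [23, 96, 188], [19, 66, 193], [19, 65, 203]], [[21, 74, 194], [26, 126, 196], [26, 120, 217], [27, 111, 223], [26, 122, 227], [25, 134, 210], [21, 80, 185], [19, 72, 187]], [[20, 72, 178], [26, 134, 183], [26, 129, 201], [26, 122, 214], [26, 122, 218], [26, 129, 207], [26, 128, 197], [19, 77, 172]], [[19, 70, 182], [26, 133, 153], [26, 131, 185], [27, 125, 191], [26, 128, 180], [26, 130, 163], [26, 129, 150], [19, 77, 175]], [[20, 71, 184], [18, 82, 118], [27, 129, 138], [26, 134, 156], [26, 140, 149], [20, 102, 117], [18, 87, 112], [20, 70, 186]], [[20, 71, 177], [18, 71, 187], [19, 77, 152], [19, 77, 112], [19, 83, 107], [19, 76, 175], [20, 71, 188], [19, 70, 186]]]
[251 253  32  24 472] [266.22669492 265.80084746]
((266.2368469238281, 265.2637023925781), (21.53006935119629, 29.48528480529785), 98.40670013427734)
(array([ 0.49121076, -0.29330681,  0.05342555]), np.float64(0.0008784821451946993))
max z lemon [[ 0.48330313 -0.31181082  0.06400125]
 [ 0.51801344 -0.2762643   0.08294169]]
max z top [ 0.51129302 -0.26981756  0.08622368] board z 0.025831234935006532
83037 [ 0.4740852  -0.49993652  0.45037578]
5356 [ 0.61783067 -0.07252083  0.45216674]
((501.64892578125, 41.448463439941406), (222.8930206298828, 211.3203582763672), 79.45179748535156)
```

```bash
python3 - <<'E'
from h import *
for n in('top','side'):
    W=np.load(n+'0.npz')['W'].reshape(-1,3); W=W[W[:,2]>.25]
    for y in np.arange(-.5,.8,.1):
        m=(abs(W[:,1]-y)<.05)&(W[:,0]>.15)&(W[:,0]<1); 
        if m.sum()>5: P=W[m]; print(n,round(y,2),'xmin',np.percentile(P[:,0],1).round(3),'zmin',P[:,2].min().round(3),'zmin for x<.62',P[P[:,0]<.62][:,2].min(initial=9).round(3))
E
```

```text
top -0.5 xmin 0.475 zmin 0.811 zmin for x<.62 0.811
top -0.4 xmin 0.479 zmin 0.811 zmin for x<.62 0.811
top -0.3 xmin 0.479 zmin 0.811 zmin for x<.62 0.811
top -0.2 xmin 0.479 zmin 0.811 zmin for x<.62 0.811
top -0.1 xmin 0.648 zmin 0.522 zmin for x<.62 9.0
top -0.0 xmin 0.616 zmin 0.451 zmin for x<.62 0.51
top 0.1 xmin 0.648 zmin 0.45 zmin for x<.62 9.0
top 0.2 xmin 0.648 zmin 0.45 zmin for x<.62 9.0
top 0.3 xmin 0.647 zmin 0.451 zmin for x<.62 9.0
top 0.4 xmin 0.383 zmin 0.25 zmin for x<.62 0.25
side -0.5 xmin 0.972 zmin 0.25 zmin for x<.62 9.0
side -0.4 xmin 0.972 zmin 0.25 zmin for x<.62 9.0
side -0.3 xmin 0.972 zmin 0.25 zmin for x<.62 9.0
side -0.2 xmin 0.971 zmin 0.25 zmin for x<.62 9.0
side -0.1 xmin 0.651 zmin 0.25 zmin for x<.62 9.0
side -0.0 xmin 0.619 zmin 0.25 zmin for x<.62 0.51
side 0.1 xmin 0.65 zmin 0.25 zmin for x<.62 9.0
side 0.2 xmin 0.65 zmin 0.25 zmin for x<.62 9.0
side 0.3 xmin 0.159 zmin 0.25 zmin for x<.62 0.578
side 0.4 xmin 0.175 zmin 0.25 zmin for x<.62 0.25
side 0.5 xmin 0.156 zmin 0.252 zmin for x<.62 0.252
side 0.6 xmin 0.217 zmin 0.25 zmin for x<.62 0.25
side 0.7 xmin 0.378 zmin 0.258 zmin for x<.62 0.258
```

arm_command(rows="2 -36 8 0; 6 -76 18 0; 10 -116 28 0; 15 -156 36 0; 20 -196 43 0; 30 -230 43 0; 40 -250 43 0", gripper=0.6)

```text
time_s: 0.88
ee_pos: [0.2449, 0.2576, 0.2702]
tcp_rot: [0.19, 0.982, 0.0, 0.001]
contact_force: [-0.3, 0.2, -0.0]
opening: 0.0565
gripper_force: 0.0
```

arm_command(rows="24 -20 -4 -0.12; 48 -46 -8 -0.24; 72 -72 -10 -0.36; 96 -100 -10 -0.48; 120 -130 -10 -0.6; 144 -160 -10 -0.72; 168 -190 -10 -0.84; 192 -220 -10 -0.96; 212 -245 -10 -1.08; 233 -265 -10 -1.2")

```text
time_s: 1.72
ee_pos: [0.4792, -0.0072, 0.2596]
tcp_rot: [0.714, 0.7, -0.0, 0.0]
contact_force: [0.1, 0.9, 0.6]
opening: 0.0562
gripper_force: 0.0
```

arm_command(rows="0 0 0 -0.12; 0 0 0 -0.24; 0 0 0 -0.36; 0 0 0 -0.48; 0 0 0 -0.6; 0 0 0 -0.72; 0 0 0 -0.84; 0 0 0 -0.96; 0 0 0 -1.08; 0 0 0 -1.2")

```text
time_s: 2.55
ee_pos: [0.4783, -0.0048, 0.2596]
tcp_rot: [0.984, 0.176, -0.0, -0.0]
contact_force: [-0.7, 0.4, -0.9]
opening: 0.0557
gripper_force: 0.0
```

arm_command(rows="0 0 0 -0.12; 0 0 0 -0.24; 0 0 0 -0.36; 0 0 0 -0.48; 0 0 0 -0.542; 0 0 0 -0.542; 0 0 0 -0.542")

```text
time_s: 3.13
ee_pos: [0.4783, -0.0048, 0.2596]
tcp_rot: [0.996, -0.09, -0.0, -0.0]
contact_force: [0.5, -0.3, -0.1]
opening: 0.0557
gripper_force: 0.0
```

```bash
python3 - <<'E'
from h import *
s=ctrl.observe(); print(s['joints'].round(3),s['ee_pos'].round(4),s['contact_force'].round(2)); q=s['tcp_rot']
from scipy.spatial.transform import Rotation as R
y=R.from_quat(q).as_matrix()[:,1]; print(np.degrees(np.arctan2(y[1],y[0])))
E
```

```text
[-0.244  0.107  1.642 -0.     1.393  1.508] [ 0.4783 -0.0048  0.2596] [ 0.47 -0.33 -0.08]
-100.37037421368888
```

arm_command(rows="0 -1 -20 0; 0 -1 -40 0; 0 -1 -56 0; 0 -1 -63 0; 0 -1 -63 0; 0 -1 -63 0")

```text
time_s: 3.63
ee_pos: [0.4786, -0.0058, 0.197]
tcp_rot: [0.996, -0.091, -0.0, -0.0]
contact_force: [0.0, 0.2, 0.2]
opening: 0.0559
gripper_force: 0.0
```

arm_command(rows="0 0 0 0; 0 0 0 0; 0 0 0 0; 0 0 0 0; 0 0 0 0; 0 0 0 0; 0 0 0 0; 0 0 0 0", gripper=0, newtons=45)

```text
time_s: 4.3
ee_pos: [0.4786, -0.005, 0.1967]
tcp_rot: [0.996, -0.092, 0.0, -0.001]
contact_force: [1.2, 3.5, 0.9]
opening: 0.0113
gripper_force: 45.0
```

arm_command(rows="0 1 -1 0; 0 1 -2 0; 0 1 -3 0; 0 1 -4 0; 0 1 -4 0; 0 1 -4 0")

```text
time_s: 4.8
ee_pos: [0.4786, -0.0048, 0.1928]
tcp_rot: [0.996, -0.091, 0.0, -0.0]
contact_force: [-0.3, 2.0, 3.9]
opening: 0.0113
gripper_force: 45.0
```

arm_command(rows="0 0 -0.5 0; 0 0 -1 0; 0 0 -1 0; 0 0 -1 0")

```text
time_s: 5.13
ee_pos: [0.4786, -0.0048, 0.1918]
tcp_rot: [0.996, -0.091, 0.0, 0.0]
contact_force: [0.5, 1.8, 5.9]
opening: 0.0115
gripper_force: 45.0
```

arm_command(rows="0 0 -0.5 0; 0 0 -1 0; 0 0 -1 0; 0 0 -1 0")

```text
time_s: 5.47
ee_pos: [0.4786, -0.0048, 0.1907]
tcp_rot: [0.996, -0.091, 0.0, -0.0]
contact_force: [0.4, 2.1, 5.8]
opening: 0.0116
gripper_force: 45.0
```

arm_command(rows="0 0 -0.5 0; 0 0 -0.5 0; 0 0 -0.5 0")

```text
time_s: 5.72
ee_pos: [0.4786, -0.0048, 0.1903]
tcp_rot: [0.996, -0.091, 0.0, 0.0]
contact_force: [0.1, 0.9, 4.8]
opening: 0.0112
gripper_force: 45.0
```

arm_command(rows="0 0 -0.5 0; 0 0 -0.5 0; 0 0 -0.5 0")

```text
time_s: 5.97
ee_pos: [0.4786, -0.0048, 0.1898]
tcp_rot: [0.996, -0.091, 0.0, 0.0]
contact_force: [-0.2, 1.2, 5.7]
opening: 0.0115
gripper_force: 45.0
```

arm_command(rows="0 0 -0.5 0; 0 0 -0.5 0; 0 0 -0.5 0")

```text
time_s: 6.22
ee_pos: [0.4786, -0.0048, 0.1895]
tcp_rot: [0.996, -0.091, 0.0, 0.0]
contact_force: [-0.3, 1.9, 6.4]
opening: 0.0115
gripper_force: 45.0
```

arm_command(rows="0 0 -0.5 0; 0 0 -0.5 0; 0 0 -0.5 0")

```text
time_s: 6.47
ee_pos: [0.4787, -0.0049, 0.1892]
tcp_rot: [0.996, -0.091, 0.0, 0.0]
contact_force: [-1.2, 1.8, 7.8]
opening: 0.0117
gripper_force: 45.0
```

arm_command(rows="0 0 -0.5 0; 0 0 -0.5 0; 0 0 -0.5 0")

```text
time_s: 6.72
ee_pos: [0.4787, -0.0049, 0.189]
tcp_rot: [0.996, -0.091, 0.001, 0.0]
contact_force: [-1.9, 1.5, 10.7]
opening: 0.0116
gripper_force: 45.0
```

arm_command(rows="0 0 -0.1 0.04; 0 0 -0.1 0.1; 0 0 -0.1 0.16; 0 0 -0.1 0.22; 0 0 -0.1 0.28; 0 0 -0.1 0.34")

```text
time_s: 7.22
ee_pos: [0.4788, -0.0048, 0.189]
tcp_rot: [0.997, 0.08, 0.001, 0.0]
contact_force: [-1.7, 2.6, 11.0]
opening: 0.0118
gripper_force: 45.0
```

arm_command(rows="0 0 0 0.12; 0 0 0 0.24; 0 0 0 0.36; 0 0 0 0.48; 0 0 0 0.6; 0 0 0 0.72; 0 0 0 0.84; 0 0 0 0.96; 0 0 0 1.08; 0 0 0 1.2")

```text
time_s: 8.05
ee_pos: [0.4787, -0.0045, 0.189]
tcp_rot: [0.777, 0.63, 0.001, 0.0]
contact_force: [-2.3, 3.2, 11.7]
opening: 0.0114
gripper_force: 45.0
```

arm_command(rows="0 0 0 0.031; 0 0 2 0.031; 0 0 4 0.031; 0 0 5 0.031; 0 0 7 0.031; 0 0 7 0.031")

```text
time_s: 8.55
ee_pos: [0.4786, -0.0045, 0.1953]
tcp_rot: [0.769, 0.64, 0.0, -0.0]
contact_force: [0.9, 4.2, 3.8]
opening: 0.0114
gripper_force: 45.0
```

```bash
python3 - <<'E'
from h import *
s=ctrl.observe(); print(s['torque'].round(3),s['joints'].round(3))
t=cam('top');d=cam('side')
a=cv2.resize(t['color'][190:260,150:250],None,fx=4,fy=4);b=cv2.resize(d['color'][140:210,180:280],None,fx=4,fy=4)
cv2.imwrite('pics/turn.png',np.hstack([a,b])[...,::-1])
E
```

```text
[ 0.55  -0.266 -0.082] [-2.440e-01  1.550e-01  1.748e+00  1.000e-03  1.239e+00 -6.100e-02]
```

View pics/turn.png

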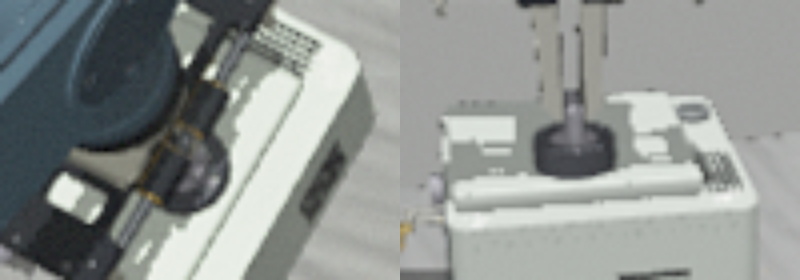

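The knob has turned: in the side crop the bar is seen end-on at (575,105). Next I'll lift the lid along its arc with a lighter grip.

arm_command(rows="0 1 1 0; 0 1 1 0; 0.5 4 8 0; 1 7 14.5 0; 1.7 10.4 21 0; 2.5 14.3 27.3 0; 3.2 18.3 33.5 0; 4 22.7 39.4 0; 4.9 27.4 45.1 0; 5.8 32.4 50.4 0", newtons=15)

```text
time_s: 9.48
ee_pos: [0.4843, 0.028, 0.2462]
tcp_rot: [0.769, 0.64, -0.0, 0.0]
contact_force: [1.7, -2.9, -0.1]
opening: 0.0118
gripper_force: 15.0
```

```bash
python3 - <<'E'
from h import *
d=cam('side');t=cam('top')
b=cv2.resize(d['color'][100:220,170:290],None,fx=3,fy=3)
W=pts(d); X,Y,H=W[...,0],W[...,1],W[...,2]
cv2.imwrite('pics/lift.png',b[...,::-1])
print(ctrl.observe()['torque'].round(2))
E
```

```text
[-0.62 -0.14 -0.06]
```

View pics/lift.png

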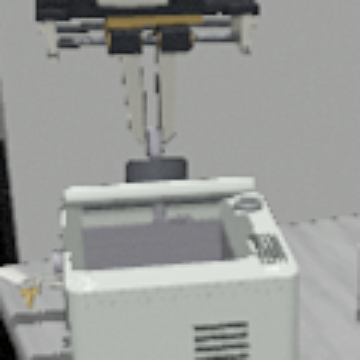

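The lid is rising with the knob held in the fingers, and the bin is visible below it.

arm_command(rows="1 5.2 5.2 0; 2 10.7 10.2 0; 3.1 16.5 14.8 0; 4.1 22.3 19.1 0; 5.3 28.5 23.1 0; 6.4 34.7 26.8 0; 7.6 41.3 30.2 0; 8.9 47.9 33.2 0; 10.1 54.7 35.9 0; 11.4 61.5 38.3 0")

```text
time_s: 10.42
ee_pos: [0.4958, 0.0899, 0.2842]
tcp_rot: [0.769, 0.64, 0.0, 0.0]
contact_force: [2.5, -2.9, 2.1]
opening: 0.012
gripper_force: 15.0
```

arm_command(rows="1.3 7 2 0; 2.6 14 3.6 0; 2.6 14 3.6 0; 2.6 14 3.6 0")

```text
time_s: 10.75
ee_pos: [0.4984, 0.1038, 0.2875]
tcp_rot: [0.768, 0.64, 0.0, -0.0]
contact_force: [3.6, -1.1, 3.4]
opening: 0.0121
gripper_force: 15.0
```

arm_command(rows="0 2 0 0; 0 4 2 0; 0 8 25 0; 0 10 60 0; 0 10 90 0; 0 10 90 0", gripper=0.5)

```text
time_s: 11.25
ee_pos: [0.4993, 0.1135, 0.383]
tcp_rot: [0.769, 0.64, 0.003, 0.002]
contact_force: [0.1, -0.3, 1.0]
opening: 0.0452
gripper_force: 0.0
```

```bash
python3 - <<'E'
from h import *
s=ctrl.observe();print(s['joints'].round(3),s['opening'])
d=cam('side')
b=cv2.resize(d['color'][80:330,160:370],None,fx=2,fy=2)
cv2.imwrite('pics/rel.png',b[...,::-1])
E
```

```text
[5.000e-03 1.260e-01 1.328e+00 1.000e-03 1.680e+00 1.880e-01] 0.04517110512607317
```

View pics/rel.png

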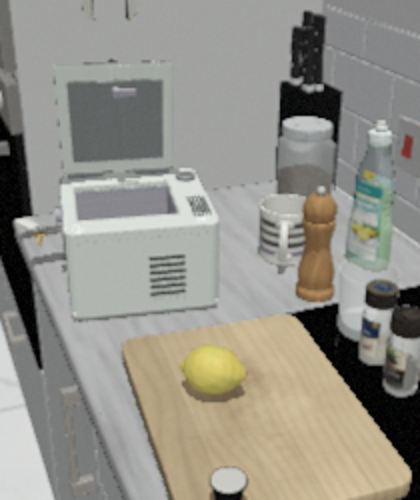

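The lid is fully open and staying up, and nothing else has moved. Now I'll go to the lemon.

arm_command(rows="0 -30 0 0; 0 -68 0 0.1; -1 -108 0 0.2; -2 -148 -5 0.32; -3 -188 -20 0.44; -4 -228 -40 0.56; -5 -268 -60 0.68; -6 -308 -85 0.8; -7 -345 -115 0.92; -8 -375 -150 1.04", gripper=1)

```text
time_s: 12.13
ee_pos: [0.4899, -0.2379, 0.2502]
tcp_rot: [0.352, 0.936, 0.0, -0.001]
contact_force: [1.0, -0.1, -0.2]
opening: 0.0928
gripper_force: 0.0
```

arm_command(rows="0 -15 -30 0.044; 0 -31 -50 0.044; 0 -31 -60 0.044; 0 -31 -60 0.044")

```text
time_s: 12.47
ee_pos: [0.4886, -0.2659, 0.1879]
tcp_rot: [0.334, 0.942, 0.002, -0.004]
contact_force: [-1.1, 1.1, -0.7]
opening: 0.093
gripper_force: 0.0
```

```bash
python3 - <<'E'
from h import *
from scipy.spatial.transform import Rotation as R
s=ctrl.observe(); y=R.from_quat(s['tcp_rot']).as_matrix()[:,1]; print(s['ee_pos'],np.degrees(np.arctan2(y[1],y[0])),s['opening'],s['contact_force'])
E
```

```text
[ 0.48859809 -0.26588902  0.18790487] 50.93004567225308 0.09298798921903273 [-1.12502733  1.07764986 -0.72443063]
```

arm_command(rows="1 -14 -20 0; 2 -27 -45 0; 2 -27 -70 0; 2 -27 -90 0; 2 -27 -90 0; 2 -27 -90 0")

```text
time_s: 12.97
ee_pos: [0.493, -0.2929, 0.1023]
tcp_rot: [0.333, 0.943, 0.0, -0.001]
contact_force: [0.1, 0.0, 0.6]
opening: 0.0927
gripper_force: 0.0
```

arm_command(rows="-2 0 -20 0; -2 0 -40 0; -2 0 -56 0; -2 0 -56 0; -2 0 -56 0")

```text
time_s: 13.38
ee_pos: [0.4918, -0.2942, 0.0476]
tcp_rot: [0.333, 0.943, -0.0, 0.001]
contact_force: [0.7, -0.7, -0.4]
opening: 0.093
gripper_force: 0.0
```

arm_command(rows="0 0 0 0; 0 0 0 0; 0 0 0 0; 0 0 0 0; 0 0 0 0; 0 0 0 0", gripper=0, newtons=12)

```text
time_s: 13.88
ee_pos: [0.4911, -0.2944, 0.0463]
tcp_rot: [0.333, 0.943, -0.0, 0.0]
contact_force: [0.2, -0.1, 0.4]
opening: 0.0576
gripper_force: 0.0
```

arm_command(rows="0 0 10 0; 0 0 40 0; 0 0 80 0; 0 0 120 0; 0 0 160 0; 0 0 200 0; 0 0 200 0")

```text
time_s: 14.47
ee_pos: [0.4939, -0.2968, 0.2559]
tcp_rot: [0.333, 0.943, -0.003, 0.007]
contact_force: [0.7, -1.2, 0.7]
opening: 0.0537
gripper_force: 12.0
```

arm_command(rows="0 20 0 -0.1; 0 55 0 -0.21; 0 93 0 -0.32; -1 131 0 -0.43; -1 169 0 -0.54; -2 207 0 -0.65; -2 245 0 -0.76; -3 280 0 -0.87; -4 310 0 -0.98; -4 338 0 -1.084")

```text
time_s: 15.3
ee_pos: [0.4862, 0.0457, 0.2465]
tcp_rot: [0.773, 0.634, 0.0, 0.0]
contact_force: [-0.7, -0.3, -1.8]
opening: 0.0538
gripper_force: 12.0
```

arm_command(rows="0 0 0 0; 0 0 0 0; 0 0 0 0")

```text
time_s: 15.55
ee_pos: [0.4869, 0.0434, 0.2462]
tcp_rot: [0.771, 0.637, -0.0, 0.0]
contact_force: [-0.3, -0.5, -1.2]
opening: 0.0539
gripper_force: 12.0
```

```bash
python3 - <<'E'
from h import *
from scipy.spatial.transform import Rotation as R
s=ctrl.observe(); y=R.from_quat(s['tcp_rot']).as_matrix()[:,1]; print(s['ee_pos'],np.degrees(np.arctan2(y[1],y[0])),s['opening'],s['contact_force'])
d=cam('side')
b=cv2.resize(d['color'][50:270,120:320],None,fx=2,fy=2)
cv2.imwrite('pics/over.png',b[...,::-1])
E
```

```text
[0.48692123 0.04344718 0.24621507] -10.916825002764398 0.05388172525901474 [-0.28396604 -0.54990145 -1.2120343 ]
```

View pics/over.png

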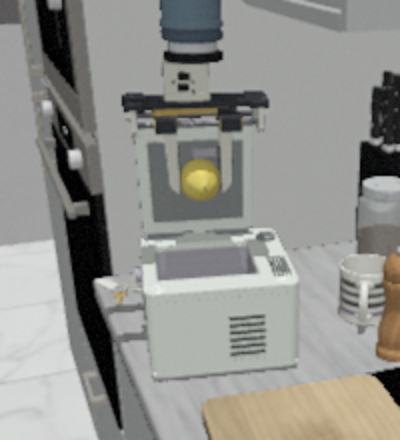

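The lemon hangs between the fingers over the open bin, at (200,180) in the crop.

arm_command(rows="0 0 -30 0; 0 0 -65 0; 0 0 -100 0; 0 0 -130 0; 0 0 -155 0; 0 0 -170 0; 0 0 -174 0; 0 0 -174 0")

```text
time_s: 16.27
ee_pos: [0.4863, 0.0426, 0.071]
tcp_rot: [0.772, 0.635, -0.001, -0.001]
contact_force: [-0.1, 0.1, -1.4]
opening: 0.0535
gripper_force: 12.0
```

arm_command(rows="0 0 0 0; 0 0 0 0; 0 0 0 0; 0 0 0 0; 0 0 40 0; 0 0 80 0; 0 0 120 0; 0 0 160 0; 0 0 200 0; 0 0 240 0", gripper=0.8)

```text
time_s: 17.1
ee_pos: [0.4865, 0.0439, 0.315]
tcp_rot: [0.772, 0.636, 0.001, 0.001]
contact_force: [0.4, -1.0, -0.3]
opening: 0.074
gripper_force: 0.0
```

arm_command(rows="0 0 35 0; 0 0 70 0; -5 20 85 0; -12 50 85 0; -20 80 85 0; -28 110 85 0; -35 131 85 0; -35 131 85 0; -35 131 85 0", gripper=0, newtons=10)

```text
time_s: 17.85
ee_pos: [0.4514, 0.1755, 0.3977]
tcp_rot: [0.771, 0.637, 0.001, 0.001]
contact_force: [0.4, -0.1, 0.4]
opening: 0.0192
gripper_force: 0.0
```

```bash
python3 - <<'E'
from h import *
t=cam('top');d=cam('side')
for o in lemon(t): print(o[:3])
W=pts(d); h=cv2.cvtColor(d['color'],cv2.COLOR_RGB2HSV); m=(abs(h[...,0].astype(int)-26)<4)&(h[...,1]>105)
m=cv2.morphologyEx(m.astype(np.uint8),cv2.MORPH_OPEN,np.ones((3,3))); k,l,st,ce=cv2.connectedComponentsWithStats(m)
print([(st[i].tolist(),np.nanmean(W[l==i],0).round(3)) for i in range(1,k) if st[i,4]>20])
a=cv2.resize(t['color'][150:290,115:265],None,fx=2.6,fy=2.6);b=cv2.resize(d['color'][90:230,150:300],None,fx=2.6,fy=2.6)
cv2.imwrite('pics/bin.png',np.hstack([a,b])[...,::-1])
E
```

```text
(array([175, 221,  25,  21, 391], dtype=int32), array([187.10997442, 231.1713555 ]), array([0.48661633, 0.04021228, 0.0675067 ]))
[]
```

View pics/bin.png

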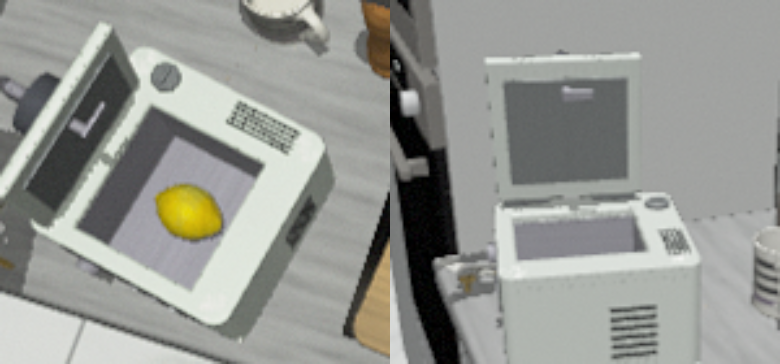

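The lemon lies in the middle of the bin, at (190,212) in the crop. The lid is fully open with the knob on its outer side. Next I'll lower the closed fingers behind it and push.

arm_command(rows="0 0 -35 0; 0 0 -70 0; 0 0 -98 0; 0 0 -98 0; 0 0 -98 0")

```text
time_s: 18.37
ee_pos: [0.4517, 0.1736, 0.2985]
tcp_rot: [0.772, 0.635, -0.001, -0.001]
contact_force: [0.2, 0.9, 1.0]
opening: 0.0006
gripper_force: 0.0
```

arm_command(rows="-3 -16 0 0; -5 -28 0 0; -7 -38 0 0; -8 -44 0 0; -9 -50 0 0; -10 -56 0 0; -11 -62 0 0")

```text
time_s: 18.95
ee_pos: [0.4412, 0.1124, 0.2995]
tcp_rot: [0.772, 0.636, 0.0, 0.0]
contact_force: [1.1, 1.3, -0.7]
opening: 0.0005
gripper_force: 0.8
```

arm_command(rows="-1 -5 -3 0; -2 -10 -6 0; -3 -17 -8.5 0; -4.4 -23.6 -11.2 0; -5.6 -30 -14.5 0; -6.8 -36.8 -18 0; -8 -43 -22 0; -9.1 -49.2 -26 0; -10.2 -55 -30.5 0; -11.3 -60.8 -35.3 0")

```text
time_s: 19.78
ee_pos: [0.4294, 0.0512, 0.2632]
tcp_rot: [0.772, 0.636, -0.0, -0.0]
contact_force: [0.6, 0.5, -0.6]
opening: 0.0007
gripper_force: 0.2
```

arm_command(rows="-1 -5.4 -5.3 0; -2 -10.5 -10.5 0; -2.8 -15.5 -16 0; -3.7 -20.2 -22 0; -4.5 -24.5 -28 0; -5.3 -28.5 -34.3 0; -6 -32 -41 0; -6.6 -35.7 -47.4 0")

```text
time_s: 20.45
ee_pos: [0.423, 0.0159, 0.2156]
tcp_rot: [0.772, 0.636, -0.0, -0.0]
contact_force: [1.1, 1.1, -0.3]
opening: 0.0003
gripper_force: 0.0
```

arm_command(rows="0 0 8 0; 0 0 8 0; 0 0 30 0; 0 0 60 0; 0 0 60 0; 0 0 60 0; 0 0 60 0; 0 0 60 0; 0 0 60 0; 0 0 60 0")

```text
time_s: 21.28
ee_pos: [0.4226, 0.0163, 0.2755]
tcp_rot: [0.772, 0.636, -0.001, -0.001]
contact_force: [-0.6, -0.9, 0.4]
opening: 0.0005
gripper_force: 0.0
```

```bash
python3 - <<'E'
from h import *
s=ctrl.observe();print(s['joints'].round(3))
d=cam('side');W=pts(d)
X,Y,H=W[...,0],W[...,1],W[...,2]
m=(X>.36)&(X<.6)&(Y>-.06)&(Y<.15)&(H>.12)&(H<.25)
P=W[m]
x=np.array([.983,-.182]);y=np.array([.182,.983]);r=P[:,:2]-[.5036,.1307]; a=r@x; b=r@y
for lo in range(-160,-20,20):
    k=(abs(a)>.04)&(abs(a)<.07)&(b*1000>lo)&(b*1000<lo+20); print(lo,k.sum(),np.median(P[k,2]).round(4) if k.any() else '')
E
```

```text
[-0.226 -0.007  1.724  0.     1.426 -0.034]
-160 61 0.1525
-140 59 0.1524
-120 61 0.1526
-100 53 0.1526
-80 51 0.1526
-60 51 0.1526
-40 46 0.1527
```

The lid is shut and flat. Now I'll regrip the knob.

arm_command(rows="20 -8 0 0.01; 40 -16 0 0.01; 56 -21 0 0.01; 56 -21 0 0.01; 56 -21 -30 0.01; 56 -21 -60 0.01; 56 -21 -78 0.01; 56 -21 -78 0.01; 56 -21 -78 0.01", gripper=0.5)

```text
time_s: 22.08
ee_pos: [0.478, -0.0044, 0.1978]
tcp_rot: [0.769, 0.64, -0.001, -0.001]
contact_force: [0.8, -0.4, -0.2]
opening: 0.0466
gripper_force: 0.0
```

arm_command(rows="0 0 0 0; 0 0 0 0; 0 0 0 0; 0 0 0 0; 0 0 0 0; 0 0 0 0; 0 0 0 0; 0 0 0 0", gripper=0, newtons=45)

```text
time_s: 22.75
ee_pos: [0.4787, -0.0048, 0.1986]
tcp_rot: [0.769, 0.64, -0.0, -0.0]
contact_force: [-2.6, -0.0, 4.1]
opening: 0.0117
gripper_force: 45.0
```

arm_command(rows="0 0 -1 0; 0 0 -2 0; 0 0 -3 0; 0 0 -4 0; 0 0 -5 0; 0 0 -5.5 0; 0 0 -5.5 0")

```text
time_s: 23.33
ee_pos: [0.4788, -0.0048, 0.1926]
tcp_rot: [0.769, 0.64, -0.0, -0.0]
contact_force: [-4.7, -0.2, 4.5]
opening: 0.0115
gripper_force: 45.0
```

arm_command(rows="-0.5 0 -0.5 0; -1 0 -1 0; -1 0 -1 0; -1 0 -1 0")

```text
time_s: 23.67
ee_pos: [0.4787, -0.0048, 0.1921]
tcp_rot: [0.769, 0.64, 0.001, 0.0]
contact_force: [-3.2, -1.0, 6.1]
opening: 0.0117
gripper_force: 45.0
```

arm_command(rows="0 0 -0.5 0; 0 0 -0.5 0; 0 0 -0.5 0")

```text
time_s: 23.92
ee_pos: [0.4787, -0.0048, 0.1917]
tcp_rot: [0.769, 0.64, 0.0, 0.0]
contact_force: [-2.2, 0.3, 4.8]
opening: 0.0118
gripper_force: 45.0
```

arm_command(rows="0 0 -0.5 0; 0 0 -0.5 0; 0 0 -0.5 0")

```text
time_s: 24.17
ee_pos: [0.4787, -0.0048, 0.1914]
tcp_rot: [0.769, 0.64, 0.001, 0.001]
contact_force: [-2.9, 1.7, 7.4]
opening: 0.0116
gripper_force: 45.0
```

arm_command(rows="0 0 -0.5 0; 0 0 -0.5 0; 0 0 -0.5 0")

```text
time_s: 24.42
ee_pos: [0.4787, -0.0049, 0.1912]
tcp_rot: [0.769, 0.64, 0.001, 0.001]
contact_force: [-4.6, 0.1, 9.6]
opening: 0.0114
gripper_force: 45.0
```

arm_command(rows="0 0 -0.5 0; 0 0 -0.5 0; 0 0 -0.5 0")

```text
time_s: 24.67
ee_pos: [0.4787, -0.0049, 0.191]
tcp_rot: [0.769, 0.64, 0.001, 0.001]
contact_force: [-4.6, 0.2, 12.3]
opening: 0.0117
gripper_force: 45.0
```

arm_command(rows="0 0 0 -0.06; 0 0 0 -0.15; 0 0 0 -0.24; 0 0 0 -0.33; 0 0 0 -0.42; 0 0 0 -0.54; 0 0 0 -0.66; 0 0 0 -0.78; 0 0 0 -0.9; 0 0 0 -1.02")

```text
time_s: 25.5
ee_pos: [0.4785, -0.0048, 0.1909]
tcp_rot: [0.984, 0.18, 0.001, 0.0]
contact_force: [-5.5, 1.7, 11.7]
opening: 0.0115
gripper_force: 45.0
```

arm_command(rows="0 0 0 -0.12; 0 0 0 -0.24; 0 0 0 -0.36; 0 0 0 -0.48; 0 0 0 -0.56; 0 0 0 -0.57; 0 0 0 -0.57")

```text
time_s: 26.08
ee_pos: [0.4784, -0.0047, 0.1909]
tcp_rot: [0.995, -0.101, 0.001, 0.0]
contact_force: [-4.8, 0.7, 11.6]
opening: 0.0116
gripper_force: 45.1
```

```bash
python3 - <<'E'
from h import *
from scipy.spatial.transform import Rotation as R
s=ctrl.observe(); y=R.from_quat(s['tcp_rot']).as_matrix()[:,1]; print(s['ee_pos'],np.degrees(np.arctan2(y[1],y[0])),s['torque'].round(3))
E
```

```text
[ 0.47844003 -0.00470301  0.19088008] -101.59804006719926 [0.27  1.19  0.199]
```

arm_command(rows="0 0 2 0; 0 0 4 0; 0 0 6 0; 0 0 8 0; 0 0 10 0; 0 0 10 0")

```text
time_s: 26.58
ee_pos: [0.4782, -0.0045, 0.1995]
tcp_rot: [0.995, -0.101, -0.0, -0.0]
contact_force: [-0.4, 1.7, -1.8]
opening: 0.0115
gripper_force: 45.0
```

arm_command(rows="0 0 0 0; 0 0 0 0; 0 0 0 0; 0 0 30 0; 0 0 70 0; 0 0 110 0; -20 -20 120 0; -50 -50 120 0; -85 -85 120 0; -120 -120 120 0", gripper=0.5)

```text
time_s: 27.42
ee_pos: [0.3688, -0.114, 0.3202]
tcp_rot: [0.995, -0.1, 0.001, 0.001]
contact_force: [-0.2, -1.3, 0.2]
opening: 0.0466
gripper_force: 0.0
```

arm_command(rows="0 -35 0 0; 0 -70 0 0; 0 -70 0 0; 0 -70 0 0; 0 -70 0 0")

```text
time_s: 27.83
ee_pos: [0.3696, -0.183, 0.3197]
tcp_rot: [0.995, -0.101, -0.0, -0.0]
contact_force: [0.5, 0.7, -0.5]
opening: 0.0465
gripper_force: 0.0
```

```bash
python3 - <<'E'
from h import *
t=cam('top');d=cam('side')
for c in(t,d):
    W=pts(c);X,Y,H=W[...,0],W[...,1],W[...,2]
    P=W[(X>.4)&(X<.58)&(Y>-.06)&(Y<.06)&(H>.185)&(H<.23)]
    print(len(P),np.nanmax(P[:,2],initial=0),cv2.minAreaRect((P[:,:2]*1000).astype(np.float32)) if len(P) else '')
a=t['color'][130:340,100:440];b=d['color'][130:340,150:490]
cv2.imwrite('pics/end.png',cv2.resize(np.vstack([a,b]),None,fx=1.4,fy=1.4)[...,::-1])
E
```

```text
0 0.0 
117 0.20473094237984388 ((479.01910400390625, -8.919698715209961), (11.641104698181152, 43.622623443603516), 76.496337890625)
```

View pics/end.png

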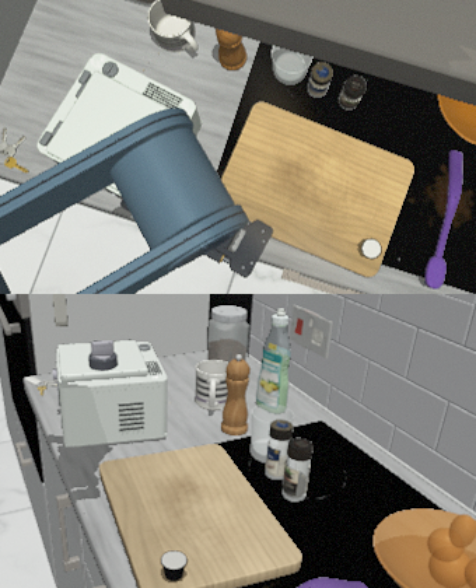

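The lid is shut, and the knob at (103,352) is parallel to the hinge and back at its rest height. The board holds only the pod and nothing else has moved.

```bash
python3 -c "
from cell import ctrl; print(ctrl.job_done())"
```

```text
the job is handed in; nothing more can be done
None
```

I put the lemon in the recycler bin, shut the lid, locked the latch again and handed the job in at about 28 s; the last pictures show everything else where it was.

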